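# Complete the pinwheel layer of wipe cartons on the pallet slab and shut its gate

### The job

Put the three loose cartons of wipes upright on the grey pallet slab so that with the one already standing there, which stays where it is, they make a four-carton pinwheel: one carton along each edge, square and less than a centimetre apart, flat on the deck inside the kerbs, each one's end facing the inner long side of the next, an open square left in the middle. When all are down and let go, swing the gate arm fully shut along the right-hand edge by its upright handle. Do not shut it sooner, keep the cartons upright, and leave the bottles, jar and beaker where they are.

Things in the scene. Friction and masses are not known exactly. Their poses are not given: they have to be found in the camera images.
- carton_a: teal cardboard carton of wipes with a white wipe standing out of its top: a box 60 (own x) x 116 (own y) x 50 mm (z), the soft wipe reaching 82 mm; origin within 1 mm of the centre of its underside, z up; stands loose at the front of the worktop, its long side roughly pointing away from the robot; the three loose ones are alike
- carton_b: teal cardboard carton of wipes with a white wipe standing out of its top: a box 60 (own x) x 116 (own y) x 50 mm (z), the soft wipe reaching 82 mm; origin within 1 mm of the centre of its underside, z up; stands loose at the front of the worktop, its long side roughly pointing away from the robot; the three loose ones are alike
- carton_c: teal cardboard carton of wipes with a white wipe standing out of its top: a box 60 (own x) x 116 (own y) x 50 mm (z), the soft wipe reaching 82 mm; origin within 1 mm of the centre of its underside, z up; stands loose at the front of the worktop, its long side roughly pointing away from the robot; the three loose ones are alike
- carton_d: teal cardboard carton of wipes with a white wipe standing out of its top: a box 60 (own x) x 116 (own y) x 50 mm (z), the soft wipe reaching 82 mm; origin within 1 mm of the centre of its underside, z up; already stands in its own place on the slab (along the back edge, at the right-hand end) and stays there
- pallet: grey pallet slab, fixed; deck top 24 mm above its origin, which lies on the worktop under the middle of the four-carton layer; own x points to its back edge (away from the robot), own y to its left edge; deck from x -102 to 102, y -124 to 102 mm; kerbs 6 mm wide standing 5 mm above the deck along the front (x=-99), left (y=99) and back (x=99) edges; the right side is closed by the gate
- place_front (a point): point on the deck under the centre of the carton that belongs along the front edge, at x -61.5, y 33.5 mm of the slab (this leaves 7 mm between neighbours); that carton's long side runs along the slab's y; axes as the slab's
- place_right (a point): point on the deck under the centre of the carton that belongs along the right edge, at x -33.5, y -61.5 mm of the slab (this leaves 7 mm between neighbours); that carton's long side runs along the slab's x; axes as the slab's
- place_left (a point): point on the deck under the centre of the carton that belongs along the left edge, at x 33.5, y 61.5 mm of the slab (this leaves 7 mm between neighbours); that carton's long side runs along the slab's x; axes as the slab's
- place_back (a point): point on the deck under the centre of the carton that belongs along the back edge, at x 61.5, y -33.5 mm of the slab (this leaves 7 mm between neighbours); that carton's long side runs along the slab's y; axes as the slab's
- gate (a joint): hinge of the gate arm at the slab's back right corner, vertical axis: 0 = open (arm sticks out to the right, along the slab's -y, over the sink), 1.571 = closed against its stop (arm along the slab's right edge, pointing to its front, along -x); turns clockwise from above as it closes, stiff enough to stay where it is left
- gate_hinge (a point): on the hinge axis at the underside of the gate arm (42 mm above the worktop), at x 86, y -110 mm of the slab
- gate_grip (a point): on the upright black handle at the arm's free end, 110 mm from the hinge axis; handle 14 mm thick, from 56 to 102 mm above the worktop, with an 18 mm head 6 mm high on top (to 108 mm); this point is 87 mm above the worktop; the arm is a bar 10 mm wide, 44 to 56 mm above the worktop
- tall_bottle: brown bottle with a white cap, 58 mm across, 130 mm tall, standing among the loose cartons; origin under its middle; leave it alone
- specimen_jar: glass specimen jar, 95 mm across, 137 mm tall, left of the slab; leave alone
- beaker_a: plastic beaker, 66 mm across, 85 mm tall, behind the slab; leave alone
- fix_bottle: small brown bottle, 45 mm across, 90 mm tall, behind the slab; leave alone

How it is judged (in metres and radians):
On the way, in this order (a step that is already met when the one before it is completed fails the run):
1. the four cartons stand in their pinwheel places, let go, with the gate still open (((horizontal distance between carton_a and place_front below 0.015 m and angle between the y axis of carton_a and the y axis of pallet, either way round below 0.12 rad and z of carton_a in the frame of pallet between 0.02 and 0.028 m and angle between carton_a's own z axis and vertical below 0.06 rad) or (horizontal distance between carton_b and place_front below 0.015 m and angle between the y axis of carton_b and the y axis of pallet, either way round below 0.12 rad and z of carton_b in the frame of pallet between 0.02 and 0.028 m and angle between carton_b's own z axis and vertical below 0.06 rad) or (horizontal distance between carton_c and place_front below 0.015 m and angle between the y axis of carton_c and the y axis of pallet, either way round below 0.12 rad and z of carton_c in the frame of pallet between 0.02 and 0.028 m and angle between carton_c's own z axis and vertical below 0.06 rad)) and ((horizontal distance between carton_a and place_right below 0.015 m and angle between the y axis of carton_a and the x axis of pallet, either way round below 0.12 rad and z of carton_a in the frame of pallet between 0.02 and 0.028 m and angle between carton_a's own z axis and vertical below 0.06 rad) or (horizontal distance between carton_b and place_right below 0.015 m and angle between the y axis of carton_b and the x axis of pallet, either way round below 0.12 rad and z of carton_b in the frame of pallet between 0.02 and 0.028 m and angle between carton_b's own z axis and vertical below 0.06 rad) or (horizontal distance between carton_c and place_right below 0.015 m and angle between the y axis of carton_c and the x axis of pallet, either way round below 0.12 rad and z of carton_c in the frame of pallet between 0.02 and 0.028 m and angle between carton_c's own z axis and vertical below 0.06 rad)) and ((horizontal distance between carton_a and place_left below 0.015 m and angle between the y axis of carton_a and the x axis of pallet, either way round below 0.12 rad and z of carton_a in the frame of pallet between 0.02 and 0.028 m and angle between carton_a's own z axis and vertical below 0.06 rad) or (horizontal distance between carton_b and place_left below 0.015 m and angle between the y axis of carton_b and the x axis of pallet, either way round below 0.12 rad and z of carton_b in the frame of pallet between 0.02 and 0.028 m and angle between carton_b's own z axis and vertical below 0.06 rad) or (horizontal distance between carton_c and place_left below 0.015 m and angle between the y axis of carton_c and the x axis of pallet, either way round below 0.12 rad and z of carton_c in the frame of pallet between 0.02 and 0.028 m and angle between carton_c's own z axis and vertical below 0.06 rad)) and horizontal distance between carton_d and place_back below 0.015 m and angle between the y axis of carton_d and the y axis of pallet, either way round below 0.12 rad and z of carton_d in the frame of pallet between 0.02 and 0.028 m and angle between carton_d's own z axis and vertical below 0.06 rad and contact force between the fingers and carton_a below 0.5 N and contact force between the fingers and carton_b below 0.5 N and contact force between the fingers and carton_c below 0.5 N and value of joint gate below 0.8 rad), for 0.2 s.
2. the gate is shut (value of joint gate above 1.48 rad), for 0.2 s.
At the end, for the whole second after the job is handed in: Each of the four places holds a carton: centre within 15 mm of the place, turned within 0.12 rad of it, flat on the deck (4 mm, 0.06 rad), the first carton still in the back place; all at rest and released, and the gate within 0.09 rad of its closed stop (((horizontal distance between carton_a and place_front below 0.015 m and angle between the y axis of carton_a and the y axis of pallet, either way round below 0.12 rad and z of carton_a in the frame of pallet between 0.02 and 0.028 m and angle between carton_a's own z axis and vertical below 0.06 rad) or (horizontal distance between carton_b and place_front below 0.015 m and angle between the y axis of carton_b and the y axis of pallet, either way round below 0.12 rad and z of carton_b in the frame of pallet between 0.02 and 0.028 m and angle between carton_b's own z axis and vertical below 0.06 rad) or (horizontal distance between carton_c and place_front below 0.015 m and angle between the y axis of carton_c and the y axis of pallet, either way round below 0.12 rad and z of carton_c in the frame of pallet between 0.02 and 0.028 m and angle between carton_c's own z axis and vertical below 0.06 rad)) and ((horizontal distance between carton_a and place_right below 0.015 m and angle between the y axis of carton_a and the x axis of pallet, either way round below 0.12 rad and z of carton_a in the frame of pallet between 0.02 and 0.028 m and angle between carton_a's own z axis and vertical below 0.06 rad) or (horizontal distance between carton_b and place_right below 0.015 m and angle between the y axis of carton_b and the x axis of pallet, either way round below 0.12 rad and z of carton_b in the frame of pallet between 0.02 and 0.028 m and angle between carton_b's own z axis and vertical below 0.06 rad) or (horizontal distance between carton_c and place_right below 0.015 m and angle between the y axis of carton_c and the x axis of pallet, either way round below 0.12 rad and z of carton_c in the frame of pallet between 0.02 and 0.028 m and angle between carton_c's own z axis and vertical below 0.06 rad)) and ((horizontal distance between carton_a and place_left below 0.015 m and angle between the y axis of carton_a and the x axis of pallet, either way round below 0.12 rad and z of carton_a in the frame of pallet between 0.02 and 0.028 m and angle between carton_a's own z axis and vertical below 0.06 rad) or (horizontal distance between carton_b and place_left below 0.015 m and angle between the y axis of carton_b and the x axis of pallet, either way round below 0.12 rad and z of carton_b in the frame of pallet between 0.02 and 0.028 m and angle between carton_b's own z axis and vertical below 0.06 rad) or (horizontal distance between carton_c and place_left below 0.015 m and angle between the y axis of carton_c and the x axis of pallet, either way round below 0.12 rad and z of carton_c in the frame of pallet between 0.02 and 0.028 m and angle between carton_c's own z axis and vertical below 0.06 rad)) and horizontal distance between carton_d and place_back below 0.015 m and angle between the y axis of carton_d and the y axis of pallet, either way round below 0.12 rad and z of carton_d in the frame of pallet between 0.02 and 0.028 m and angle between carton_d's own z axis and vertical below 0.06 rad and linear speed of each of carton_a, carton_b, carton_c, carton_d below 0.02 m/s and contact force between the fingers and carton_a below 0.5 N and contact force between the fingers and carton_b below 0.5 N and contact force between the fingers and carton_c below 0.5 N and value of joint gate above 1.48 rad); the robot touches nothing.
It fails at once if a carton is tipped more than 0.6 rad (angle between any of carton_a, carton_b, carton_c, carton_d's own z axis and vertical above 0.6 rad).
It fails at once if the gate is shut (beyond 1.2 rad) before the layer is complete (value of joint gate above 1.2 rad and not (((horizontal distance between carton_a and place_front below 0.015 m and angle between the y axis of carton_a and the y axis of pallet, either way round below 0.12 rad and z of carton_a in the frame of pallet between 0.02 and 0.028 m and angle between carton_a's own z axis and vertical below 0.06 rad) or (horizontal distance between carton_b and place_front below 0.015 m and angle between the y axis of carton_b and the y axis of pallet, either way round below 0.12 rad and z of carton_b in the frame of pallet between 0.02 and 0.028 m and angle between carton_b's own z axis and vertical below 0.06 rad) or (horizontal distance between carton_c and place_front below 0.015 m and angle between the y axis of carton_c and the y axis of pallet, either way round below 0.12 rad and z of carton_c in the frame of pallet between 0.02 and 0.028 m and angle between carton_c's own z axis and vertical below 0.06 rad)) and ((horizontal distance between carton_a and place_right below 0.015 m and angle between the y axis of carton_a and the x axis of pallet, either way round below 0.12 rad and z of carton_a in the frame of pallet between 0.02 and 0.028 m and angle between carton_a's own z axis and vertical below 0.06 rad) or (horizontal distance between carton_b and place_right below 0.015 m and angle between the y axis of carton_b and the x axis of pallet, either way round below 0.12 rad and z of carton_b in the frame of pallet between 0.02 and 0.028 m and angle between carton_b's own z axis and vertical below 0.06 rad) or (horizontal distance between carton_c and place_right below 0.015 m and angle between the y axis of carton_c and the x axis of pallet, either way round below 0.12 rad and z of carton_c in the frame of pallet between 0.02 and 0.028 m and angle between carton_c's own z axis and vertical below 0.06 rad)) and ((horizontal distance between carton_a and place_left below 0.015 m and angle between the y axis of carton_a and the x axis of pallet, either way round below 0.12 rad and z of carton_a in the frame of pallet between 0.02 and 0.028 m and angle between carton_a's own z axis and vertical below 0.06 rad) or (horizontal distance between carton_b and place_left below 0.015 m and angle between the y axis of carton_b and the x axis of pallet, either way round below 0.12 rad and z of carton_b in the frame of pallet between 0.02 and 0.028 m and angle between carton_b's own z axis and vertical below 0.06 rad) or (horizontal distance between carton_c and place_left below 0.015 m and angle between the y axis of carton_c and the x axis of pallet, either way round below 0.12 rad and z of carton_c in the frame of pallet between 0.02 and 0.028 m and angle between carton_c's own z axis and vertical below 0.06 rad)) and (horizontal distance between carton_d and place_back below 0.015 m and angle between the y axis of carton_d and the y axis of pallet, either way round below 0.12 rad and z of carton_d in the frame of pallet between 0.02 and 0.028 m and angle between carton_d's own z axis and vertical below 0.06 rad))).
It fails at once if a bottle, the jar or the beaker is shifted more than 25 mm or tipped (distance of any of tall_bottle, specimen_jar, beaker_a, fix_bottle from where it was at the start of the episode above 0.025 m or angle between any of tall_bottle, specimen_jar, beaker_a, fix_bottle's own z axis and vertical above 0.4 rad).
It also fails if it takes over 72 s, if anything falls off the work surface, if the arm or the gripper's body presses on something with over 40 N, if the wrist force passes 120 N, or if a joint passes its speed limit or range.

### The arm

A 6-joint arm with a two-finger parallel gripper is mounted at the origin on a cart in front of the work surface, level with it; the furniture and walls round the work are solid. World frame = base frame: x ahead of the robot, y to its left, z up, the work surface at z = 0. Lengths are in mm, angles in rad, forces in N, time in s.
With the tool pointing down it reaches from about 350 to 875 mm from the base axis. Payload 4.2 kg.
Tool frame: the origin (TCP) lies at the very end of the fingers, on their centre line; the grasp point (between the pads) lies 19 mm behind it; z points along the fingers, y is the line along which they close (so a half turn about z gives the same grasp; the last joint's range is limited). The gripper opens to 85 mm and grips with 20 to 120 N. Pads are 22 mm wide; open, the fingers measure 114 mm over their backs; the gripper's body (76 mm by 85 mm) begins 54 mm behind the grasp point. The pads swing forward as they close: fully open they stand 13 mm farther back than shut.
Start: joints at [1.556, 0.385, 0.008, 0, -1.194, -0.259], TCP at [168.963, 601.707, 231.312] pointing down, gripper open.
Joint ranges: [-3.14, 3.14], [-1.21, 2.06], [-1.07, 1.41], [-3.16, 2.05], [-2.99, -0.16], [-3.1, 3.1]. Speed limits (rad/s): [2.79, 2.79, 3.14, 3.14, 3.14, 3.14].

### API

Orientations are given as a unit quaternion [x, y, z, w].
In Python, from bench import monitor, get_image, camera_info, job_done gives the robot as it stands.
- The arm moves only by the tool send_rows, never from a script. Its argument "series" is a list of rows, each a list of 3 entries, a list of its own where there are three numbers: the shift along the tool's x, y, z in mm, then the turn, a rotation vector about the tool's x, y, z in rad, then the finger opening in mm, from 0 to 85.4. A call has 1 to 8 rows; each row shifts and turns the commanded pose from where the row before left it, along the tool's axes as they then stand; what a row does not reach is not made up. A row lasts 1/10 s, in which the tool goes at most 50 mm and 8.59 degrees, less where a joint would pass 70% of its speed; a pose out of reach is approached as far as the arm can. A call with a gripper value outside its range is refused whole. The fingers move at their own pace and stop on an object; the grip force is fixed at half the most. Time passes only in rows, so rows that do not move let the fingers close. It gives the time, the measured TCP pose, the force, the opening and the grip force at its end, in the units of the state.
- monitor.read_state(): the state, without advancing time (a new reading comes with each control period).
- get_image(name): name is "side" or "top" or "wrist"; returns the picture (400x640x3 uint8, red, green, blue); there is no depth.
- camera_info(name): a dict with "intrinsics" (3x3 intrinsics, pixels), "R" (3x3) and "t" (3): a world point X has camera coordinates R X + t. Camera axes: x right, y down, z forward; pixel columns grow to the right and rows downward; lengths in mm; the calibration is good to about 2 mm. A picture is of the moment at which its call begins: read the wrist's pose just before it. camera_info takes no time and is no camera call; for the wrist camera it gives the pose at the moment of the call.
- job_done(): hands the job in; it is judged then, once.
The state is a dict: "clock": time; "joints": joint angles; "joint_vel": joint speeds; "joint_efforts": joint torques, N m; "position": TCP position; "ee_rot": TCP orientation; "contact_force": force on the tool from outside, world axes, zero at the start; "wrist_torque": the same for the moment, N m; "gripper_width": finger opening in mm; "grasp_force": force on a finger pad.
Only numpy, scipy, OpenCV 4.12 (cv2) and the standard library are available. Lean on these libraries where they do the work, as an engineer would, in place of code of your own. Each camera call takes 0.05 s, during which the arm holds its last target. There are 200 camera calls.

## Working session

There is one attempt and no reset: what is moved stays moved. The work goes in short steps, Python scripts to look and compute and a tool call to move; the robot and the scene stay as the last step left them, time stands still between calls to the robot, and variables do not carry over. Pictures are saved under pics/ and viewed, at most 13 in all, crops included, and the job is handed in when it is done.

Besides the shell and the picture viewer there is one more tool, called in YAML: its name, and indented under it one key for each argument. send_rows: Moves the arm, as the interface text tells. Its arguments: {"type":"object","properties":{"series":{"type":"array"}},"required":["series"]}

```bash
ls; mkdir -p pics
python3 - <<'E'
from bench import monitor,get_image,camera_info
import cv2,json
print(monitor.read_state())
for n in("top","side","wrist"):
    im=get_image(n); cv2.imwrite(f"pics/{n}0.png",im[:,:,::-1]); c=camera_info(n); print(n,c)
E
```

```text
pics
{'clock': 0.0, 'joints': array([ 1.55557377e+00,  3.85587508e-01,  6.62604213e-03, -5.03665071e-04,
       -1.19398257e+00, -2.58587733e-01]), 'joint_vel': array([-0.00015167,  0.00084464,  0.00205995,  0.00122601,  0.00018384,
        0.00080075]), 'joint_efforts': array([ 5.12920142e-04, -3.92282689e+01,  1.88399023e+01,  4.18625414e+00,
       -4.63713121e-03, -4.11778291e-07]), 'position': array([168.83102742, 601.16449824, 230.20228187]), 'ee_rot': array([ 9.90629835e-01, -1.36569840e-01, -1.01986831e-04,  1.09432592e-03]), 'contact_force': array([ 0.71826984, -0.56897135, -0.36083669]), 'wrist_torque': array([-0.01397349,  0.02736042,  0.00569427]), 'grasp_force': 0.0, 'gripper_width': 85.48418272150006}
top {'intrinsics': array([[499.53124576,   0.        , 320.38000839],
       [  0.        , 499.53124576, 200.60102516],
       [  0.        ,   0.        ,   1.        ]]), 'R': array([[ 0.40341656, -0.91490465, -0.01430232],
       [-0.78710257, -0.33900811, -0.51530868],
       [ 0.46660971,  0.21914144, -0.85688529]]), 't': array([ -67.5285193 ,  575.14476812, 1489.6522576 ])}
side {'intrinsics': array([[505.08027214,   0.        , 319.17565764],
       [  0.        , 505.08027214, 197.10457957],
       [  0.        ,   0.        ,   1.        ]]), 'R': array([[ 0.87654469, -0.48115759, -0.01252147],
       [-0.28314669, -0.4944337 , -0.82180489],
       [ 0.38922662,  0.72389412, -0.56963141]]), 't': array([-433.51457879,  322.34224358, 1148.49185946])}
wrist {'intrinsics': array([[309.00050743,   0.        , 315.61998014],
       [  0.        , 309.00050743, 197.8027285 ],
       [  0.        ,   0.        ,   1.        ]]), 'R': array([[-0.27096491, -0.96258716,  0.00199514],
       [-0.91047283,  0.25696656,  0.32404846],
       [-0.31243757,  0.08598924, -0.94603838]]), 't': array([624.81984282, -42.11749955, 382.02831697])}
```

View pics/top0.png

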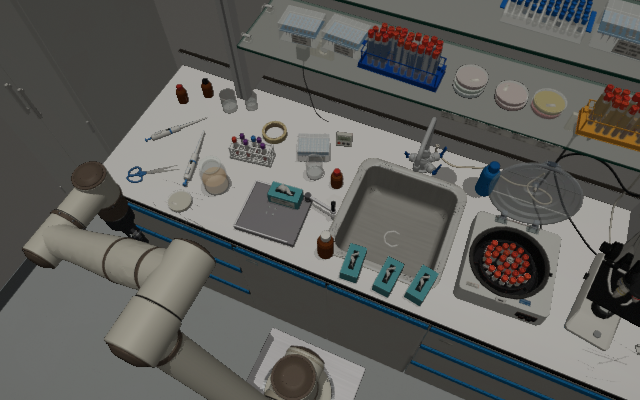

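View pics/side0.png

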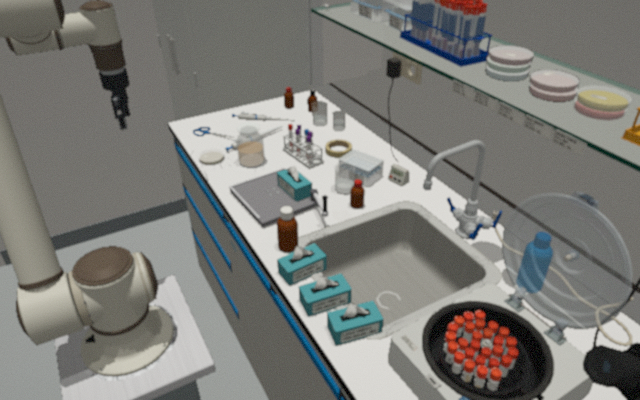

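The top view shows the slab at about (273,212) with carton_d at (285,195). The gate handle is at (333,208), the tall bottle at (325,245), and the loose cartons at (352,262), (388,275) and (421,284). The side view shows the loose cartons at (303,262), (325,293) and (355,322). I'll work out rough positions next.

```bash
cat > h.py <<'E'
import numpy as np,cv2
from bench import monitor,get_image,camera_info
from scipy.spatial.transform import Rotation as Ro
def ray(c,uv):
    d=np.linalg.inv(c["intrinsics"])@np.array([uv[0],uv[1],1.]); R=np.array(c["R"]);t=np.array(c["t"])
    d=R.T@d; return -R.T@t,d/np.linalg.norm(d)
def plane(c,uv,z):
    o,d=ray(c,uv); return o+d*(z-o[2])/d[2]
def proj(c,X):
    p=np.array(c["intrinsics"])@(np.array(c["R"])@np.array(X,float)+c["t"]); return p[:2]/p[2]
def tri(c1,a,c2,b):
    o1,d1=ray(c1,a);o2,d2=ray(c2,b)
    s=np.linalg.lstsq(np.c_[d1,-d2],o2-o1,rcond=None)[0]
    p,q=o1+s[0]*d1,o2+s[1]*d2; return (p+q)/2,np.linalg.norm(p-q)
E
python3 - <<'E'
from h import *
np.set_printoptions(precision=1,suppress=True)
t=camera_info("top");s=camera_info("side");w=camera_info("wrist")
for n,a,b in(("c1",(352,262),(303,264)),("c2",(388,275),(325,293)),("c3",(421,284),(355,322)),("d",(285,195),(294,183)),("handle",(333,206),(324,199)),("tallcap",(326,236),(287,212)),("fixcap",(337,172),(358,183))):
    print(n,tri(t,a,s,b),plane(t,a,30))
for n,a in(("slabL",(259,183)),("slabF",(236,223)),("slabR",(300,243))): print(n,plane(t,a,24))
print("cam",ray(w,(315,198)), monitor.read_state()["position"], Ro.from_quat(monitor.read_state()["ee_rot"]).as_matrix())
E
```

```text
c1 (array([451.3,   8.3,  19.2]), np.float64(0.1427555003768052)) [446.7   6.9  30. ]
c2 (array([ 448. , -119.3,   29.7]), np.float64(5.151541366441805)) [ 450.7 -119.4   30. ]
c3 (array([ 464. , -228.7,   25.4]), np.float64(3.3735720880510383)) [ 463.8 -228.7   30. ]
d (array([582.6, 321. ,  52.6]), np.float64(1.636906050136036)) [595.4 328.6  30. ]
handle (array([583.8, 134.2, 102.9]), np.float64(2.888721818383519)) [621.7 150.5  30. ]
tallcap (array([458.1, 106.5, 122.7]), np.float64(0.6665076650200463)) [501.6 125.7  30. ]
fixcap (array([728.1, 180.7,  84.3]), np.float64(0.5536696341016247)) [762.8 194.4  30. ]
slabL [607.4 442.   24. ]
slabF [425.4 439.   24. ]
slabR [444.1 198.3  24. ]
cam (array([250.3, 579.4, 373.8]), array([-0.3,  0.1, -0.9])) [168.8 601.3 230.5] [[ 1.  -0.3 -0. ]
 [-0.3 -1.  -0. ]
 [ 0.   0.  -1. ]]
```

View pics/wrist0.png

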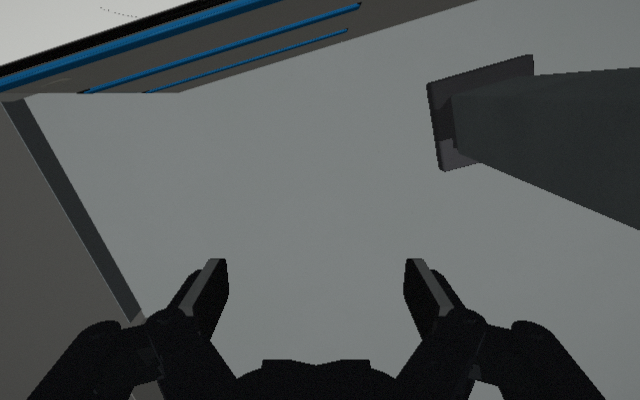

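send_rows:
  series:
    - [[0, 0, -20], [0, 0, -0.11], 85]
    - [[0, 0, -20], [0, 0, -0.11], 85]
    - [[0, 0, -20], [0, 0, -0.105], 85]
    - [[30, 30, -5], [0, 0, 0], 85]
    - [[30, 30, -5], [0, 0, 0], 85]
    - [[30, 30, -5], [0, 0, 0], 85]
    - [[30, 30, 0], [0, 0, 0], 85]
    - [[30, 30, 0], [0, 0, 0], 85]

```text
clock: 0.95
position: [327.3, 458.2, 306.3]
ee_rot: [1.0, 0.026, -0.0, -0.0]
contact_force: [0.5, -0.1, 0.7]
gripper_width: 85.0
grasp_force: 0.0
```

send_rows:
  series:
    - [[30, 30, 0], [0, 0, 0], 85]
    - [[30, 30, 0], [0, 0, 0], 85]
    - [[30, 30, 0], [0, 0, 0], 85]
    - [[30, 30, 0], [0, 0, 0], 85]
    - [[0, 0, 0], [0, 0, 0], 85]
    - [[0, 0, 0], [0, 0, 0], 85]

```text
clock: 1.55
position: [452.9, 345.0, 305.8]
ee_rot: [1.0, 0.024, -0.0, 0.0]
contact_force: [-0.2, -0.4, -0.7]
gripper_width: 84.5
grasp_force: 0.0
```

Run:
```python
from h import *
import json
np.set_printoptions(precision=3,suppress=True)
s=monitor.read_state();c=camera_info("wrist");im=get_image("wrist");print(s["clock"],s["position"],Ro.from_quat(s["ee_rot"]).as_matrix(),s["contact_force"])
cv2.imwrite("pics/w1.png",im[:,:,::-1]);np.savez("w1.npz",im=im,**{k:np.array(v) for k,v in c.items()})
```

```text
1.55 [452.927 344.994 305.833] [[ 0.999  0.049 -0.001]
 [ 0.049 -0.999 -0.   ]
 [-0.001  0.    -1.   ]] [-0.239 -0.376 -0.675]
```

View pics/w1.png

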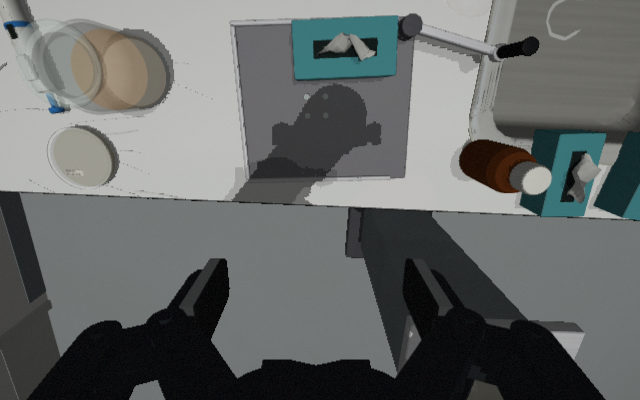

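The wrist view shows the slab with deck corners near (233,22), (249,180) and (404,178). Carton_d's top runs from (292,17) to (397,78), the gate hinge is at (410,26) and the handle top at (530,45). The tall bottle's cap is at (537,180) and carton 1 is to its right. I'll take a second view farther right, to triangulate and see the loose cartons.

send_rows:
  series:
    - [[-3, 38, 0], [0, 0, 0], 85]
    - [[-3, 38, 0], [0, 0, 0], 85]
    - [[-3, 38, 0], [0, 0, 0], 85]
    - [[-3, 38, 0], [0, 0, 0], 85]
    - [[-3, 38, 0], [0, 0, 0], 85]
    - [[-3, 38, 0], [0, 0, 0], 85]
    - [[-3, 38, 0], [0, 0, 0], 85]
    - [[-3, 25, 0], [0, 0, 0], 85]

```text
clock: 2.4
position: [442.5, 53.3, 306.5]
ee_rot: [1.0, 0.026, 0.0, -0.0]
contact_force: [0.5, 0.0, -0.0]
gripper_width: 84.6
grasp_force: 0.0
```

send_rows:
  series:
    - [[0, 0, 0], [0, 0, 0], 85]
    - [[0, 0, 0], [0, 0, 0], 85]

```text
clock: 2.6
position: [443.2, 54.7, 306.5]
ee_rot: [1.0, 0.026, 0.0, -0.0]
contact_force: [0.1, 1.4, 0.4]
gripper_width: 85.1
grasp_force: 0.0
```

Run:
```python
from h import *
np.set_printoptions(precision=3,suppress=True)
s=monitor.read_state();c=camera_info("wrist");im=get_image("wrist");print(s["clock"],s["position"],Ro.from_quat(s["ee_rot"]).as_matrix())
np.savez("w2.npz",im=im,**{k:np.array(v) for k,v in c.items()})
a=np.load("w1.npz")["im"][5:195,220:440]; 
A=cv2.resize(a[:,:,::-1],None,fx=3,fy=3,interpolation=cv2.INTER_CUBIC)[:, :]
cv2.imwrite("pics/w1c.png",A)
cv2.imwrite("pics/w2.png",cv2.resize(im[:310,:,::-1],None,fx=1.25,fy=1.25))
for n in "12":
  im=np.load(f"w{n}.npz")["im"]; h=cv2.cvtColor(im,cv2.COLOR_RGB2HSV)
  m=((abs(h[:,:,0].astype(int)-93)<12)&(h[:,:,1]>100)&(h[:,:,2]>40)).astype(np.uint8)
  for ct in cv2.findContours(m,cv2.RETR_EXTERNAL,2)[0]:
    if cv2.contourArea(ct)>300:
      v=im[m>0].max(1); print(n,cv2.boundingRect(ct),cv2.contourArea(ct))
```

```text
2.6 [443.16   54.69  306.487] [[ 0.999  0.052  0.001]
 [ 0.052 -0.999  0.001]
 [ 0.001 -0.001 -1.   ]]
1 (595, 132, 45, 89) 2342.5
1 (521, 130, 86, 87) 3562.5
1 (292, 16, 106, 64) 6043.5
2 (408, 115, 77, 93) 4654.5
2 (332, 112, 49, 90) 3845.0
2 (480, 107, 97, 95) 4269.5
2 (18, 0, 139, 58) 6757.0
```

View pics/w2.png

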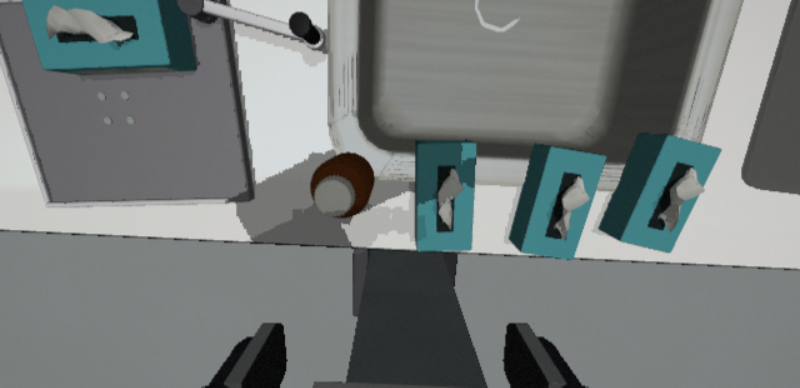

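View pics/w1c.png

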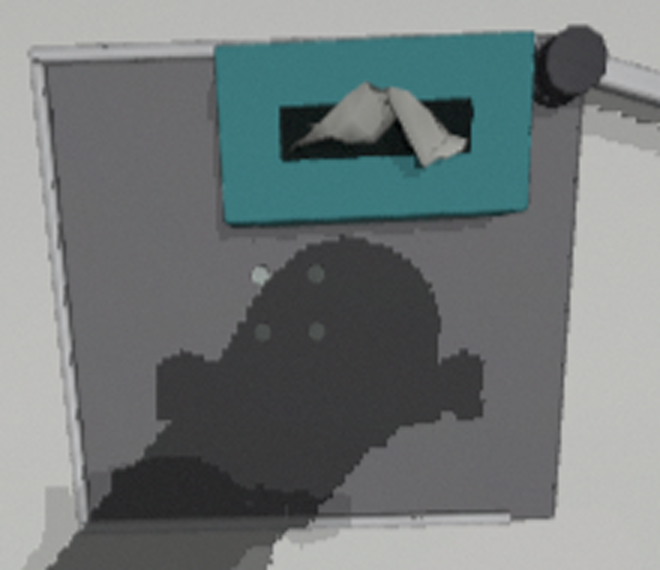

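View 2 shows carton tops near (447,196), (560,200) and (670,193) in the 1.25x picture. The slab front corners are at (46,205) and (253,199), the handle top at (301,23) and the bottle at (340,185). The crop of view 1 shows kerb outer corners at (31,47) and (83,522), the deck's front-right corner at (553,516) and carton_d's top corners at (215,46), (533,31), (528,206) and (225,222). Next I'll take rectangles from the top-face masks and triangulate the corners.

```bash
cat >> h.py <<'E'
def tops(f,z,vmin=None):
    "bright teal top faces -> rect on plane z: centre, sizes, angle of long side"
    c=dict(np.load(f)); im=c["im"]; h=cv2.cvtColor(im,cv2.COLOR_RGB2HSV); out=[]
    teal=((abs(h[:,:,0].astype(int)-93)<12)&(h[:,:,1]>90)&(h[:,:,2]>40)).astype(np.uint8)
    n,l=cv2.connectedComponents(teal)
    for i in range(1,n):
        if (l==i).sum()<300: continue
        v=h[:,:,2][l==i]; th,_=cv2.threshold(v.reshape(-1,1),0,255,cv2.THRESH_OTSU)
        if v.std()<8: th=0
        m=((l==i)&(h[:,:,2]>(vmin or th))).astype(np.uint8); m=cv2.morphologyEx(m,cv2.MORPH_OPEN,np.ones((3,3)))
        ct=max(cv2.findContours(m,cv2.RETR_EXTERNAL,2)[0],key=cv2.contourArea)
        zz=z if np.isscalar(z) else z(ct)
        P=np.array([plane(c,p[0],zz)[:2] for p in ct],np.float32)
        (x,y),(a,b),an=cv2.minAreaRect(P); B=cv2.boxPoints(((x,y),(a,b),an))
        e=[B[1]-B[0],B[2]-B[1]]; e=max(e,key=np.linalg.norm); ang=np.arctan2(e[1],e[0])
        ang=(ang+np.pi/4)%np.pi-np.pi/4   # -45..135 deg
        out.append((x,y,min(a,b),max(a,b),np.degrees(ang),float(th),v.std(),cv2.boundingRect(ct)))
    return out
E
python3 - <<'E'
from h import *
np.set_printoptions(precision=1,suppress=True)
for f in("w1.npz","w2.npz"):
    for z in (50,74):
        for r in tops(f,z): print(f,z,np.round(r[:7],1),r[7])
a=dict(np.load("w1.npz"));b=dict(np.load("w2.npz"))
for n,p,q in(("FL",(247.7,179),(36.8,164)),("FR",(404.3,177),(202.4,159.2)),("dFL",(295,79),(34.4,55.2)),("dFR",(396,73.7),(132.8,52)),("handletop",(531,45.5),(241,18.5)),("cap",(537,180),(267,156))):
    print(n,*tri(a,p,b,q))
for n,p,z in(("BLk",(230.3,20.7),29),("FLk",(247.7,179),29),("FRd",(404.3,177),24),("Redge",(413.3,38.3),24),("FRk?",(390,177),29),("hinge",(410,26),60)): print(n,plane(a,p,z))
print("jar",plane(a,(150,70),137),plane(a,(170,75),0))
E
```

```text
w1.npz 50 [587.4 317.9  62.4 121.5  95.1  96.   12.3] (292, 16, 106, 63)
w1.npz 50 [447.1   2.5  59.3 114.5   3.8  82.   34.6] (542, 133, 64, 84)
w1.npz 50 [411.2 -92.3  19.8  51.4  21.6  78.   24.9] (624, 186, 16, 34)
w1.npz 74 [584.4 319.8  58.6 114.2  95.1  96.   12.3] (292, 16, 106, 63)
w1.npz 74 [452.5  23.4  55.8 107.6   3.8  82.   34.6] (542, 133, 64, 84)
w1.npz 74 [418.8 -65.7  18.7  48.3  21.6  78.   24.9] (624, 186, 16, 34)
w2.npz 50 [584.8 336.   56.5 121.5  94.8  89.   32.8] (18, 0, 118, 56)
w2.npz 50 [ 461.8 -230.8   59.4  113.3  -10.6   90.    39.7] (497, 109, 79, 92)
w2.npz 50 [427.3   0.8  58.   73.6   4.  104.   30.4] (334, 146, 45, 55)
w2.npz 50 [ 446.5 -121.    59.2  114.1   -6.3   92.    36.7] (418, 118, 67, 90)
w2.npz 74 [581.3 319.4  53.1 114.2  94.8  89.   32.8] (18, 0, 118, 56)
w2.npz 74 [ 465.8 -213.3   55.9  106.5  -10.6   90.    39.7] (497, 109, 79, 92)
w2.npz 74 [433.3   4.3  54.5  69.2   4.  104.   30.4] (334, 146, 45, 55)
w2.npz 74 [ 451.4 -110.1   55.7  107.2   -6.3   92.    36.7] (418, 118, 67, 90)
FL [415.5 438.9  30.9] 3.223728824265431
FR [428.1 215.6  16.8] 2.0515585469980224
dFL [550.  373.4  74. ] 0.3220097290135429
dFR [559.6 261.   79.1] 2.0098057285908295
handletop [591.7 135.9 106.8] 0.26211965660005976
cap [460.3 107.3 128.6] 2.2329322743189426
BLk [612.9 455.6  29. ]
FLk [416.6 439.2  29. ]
FRd [428.9 217.8  24. ]
Redge [605.5 231.8  24. ]
FRk? [429.2 239.4  29. ]
hinge [611.9 247.3  60. ]
jar [549. 505. 137.] [549.1 547.    0. ]
```

All of it fits the known sizes: top faces 59 x 114 mm at z=50, handle top z=107, slab deck about 24. The results are:

| Item | x (mm) | y (mm) | Angle |
|---|---|---|---|
| Slab centre | 521 | 348 | yaw 4.9° |
| Carton 1 | 447 | 1.5 | 3.9° |
| Carton 2 | 446.5 | -121 | -6.3° |
| Carton 3 | 462 | -231 | -10.6° |
| Gate handle | 592 | 136 | gate about 0.30 rad |

Carton 1 goes first, to the right place.

send_rows:
  series:
    - [[0, 18, 20], [0, 0, -0.016], 78]
    - [[0, 18, 40], [0, 0, 0], 78]
    - [[0, 17, 40], [0, 0, 0], 78]
    - [[0, 0, 40], [0, 0, 0], 78]
    - [[0, 0, 40], [0, 0, 0], 78]
    - [[0, 0, 30], [0, 0, 0], 78]
    - [[0, 0, 0], [0, 0, 0], 78]
    - [[0, 0, 0], [0, 0, 0], 78]

```text
clock: 3.45
position: [447.4, 2.2, 96.7]
ee_rot: [0.999, 0.035, -0.0, 0.0]
contact_force: [0.1, 0.5, 0.6]
gripper_width: 78.2
grasp_force: 0.0
```

```bash
cat > go.py <<'E'
from h import *
import sys
def go(x,y,z,yawdeg):
    "print remaining tool-frame shift AFTER the yaw turn, and the turn about tool z"
    s=monitor.read_state(); R=Ro.from_quat(s["ee_rot"]).as_matrix(); yaw=np.degrees(np.arctan2(R[1,0],R[0,0]))
    t=np.radians(yawdeg); X=np.array([np.cos(t),np.sin(t)]); Y=np.array([np.sin(t),-np.cos(t)])
    d=np.array([x,y])-s["position"][:2]
    print("pos",np.round(s["position"],1),"yaw",round(yaw,2),"tilt",np.round(R[2,:2],3),"t",s["clock"],"w",round(s["gripper_width"],1),"g",round(s["grasp_force"],1),"F",np.round(s["contact_force"],1))
    print("shift",np.round([d@X,d@Y,s["position"][2]-z],1),"turn",round(-np.radians(yawdeg-yaw),3))
if __name__=="__main__": go(*map(float,sys.argv[1:]))
E
python3 go.py 447 1.5 11 3.9
```

```text
pos [447.4   2.2  96.7] yaw 3.99 tilt [-0.     0.001] t 3.45 w 78.2 g 0.0 F [0.1 0.5 0.6]
shift [-0.4  0.6 85.7] turn 0.002
```

send_rows:
  series:
    - [[0, 0, 30], [0, 0, 0], 78]
    - [[0, 0, 30], [0, 0, 0], 78]
    - [[0, 0, 20], [0, 0, 0], 78]
    - [[0, 0, 5.5], [0, 0, 0], 78]
    - [[0, 0, 0], [0, 0, 0], 50]
    - [[0, 0, 0], [0, 0, 0], 50]
    - [[0, 0, 0], [0, 0, 0], 50]
    - [[0, 0, 0], [0, 0, 0], 50]

```text
clock: 4.25
position: [448.0, 1.8, 12.4]
ee_rot: [0.999, 0.034, 0.002, -0.001]
contact_force: [-0.9, 2.2, 7.3]
gripper_width: 59.2
grasp_force: 65.8
```

send_rows:
  series:
    - [[0, 0, 0], [0, 0, 0], 50]
    - [[0, 0, -10], [0, 0, 0], 50]
    - [[0, 0, -30], [0, 0, 0], 50]
    - [[0, 0, -45], [0, 0, 0], 50]
    - [[0, 0, -45], [0, 0, 0], 50]
    - [[0, 0, -45], [0, 0, 0], 50]
    - [[0, 0, 0], [0, 0, 0], 50]

```text
clock: 4.95
position: [450.3, 1.9, 192.9]
ee_rot: [0.999, 0.034, 0.007, -0.002]
contact_force: [0.9, 0.4, -1.4]
gripper_width: 58.9
grasp_force: 65.1
```

```bash
python3 go.py 492.9 283.9 35 4.9
```

```text
pos [450.3   1.9 192.9] yaw 3.91 tilt [ 0.015 -0.003] t 4.95 w 58.9 g 65.1 F [ 0.9  0.4 -1.4]
shift [  66.5 -277.4  157.9] turn -0.017
```

send_rows:
  series:
    - [[8, -32, 0], [0, 0, -0.017], 50]
    - [[8, -35, 0], [0, 0, 0], 50]
    - [[8, -35, 0], [0, 0, 0], 50]
    - [[8, -35, 0], [0, 0, 0], 50]
    - [[8.5, -35, 0], [0, 0, 0], 50]
    - [[8.5, -35, 0], [0, 0, 0], 50]
    - [[8.5, -35, 0], [0, 0, 0], 50]
    - [[8.5, -35, 0], [0, 0, 0], 50]

```text
clock: 5.75
position: [489.0, 283.5, 185.4]
ee_rot: [0.999, 0.042, -0.001, 0.0]
contact_force: [0.3, -0.1, -0.7]
gripper_width: 59.2
grasp_force: 65.1
```

send_rows:
  series:
    - [[0, 0, 40], [0, 0, 0], 50]
    - [[0, 0, 40], [0, 0, 0], 50]
    - [[0, 0, 20], [0, 0, 0], 50]
    - [[0, 0, 0], [0, 0, 0], 50]
    - [[0, 0, 0], [0, 0, 0], 50]

```text
clock: 6.25
position: [489.8, 282.5, 86.1]
ee_rot: [0.999, 0.042, 0.0, 0.0]
contact_force: [-0.2, -0.3, -0.0]
gripper_width: 59.4
grasp_force: 65.1
```

```bash
python3 go.py 492.9 283.9 36 4.9
python3 - <<'E'
from h import *
c=camera_info("wrist");im=get_image("wrist");np.savez("w3.npz",im=im,**{k:np.array(v) for k,v in c.items()})
cv2.imwrite("pics/w3.png",im[:,:,::-1])
E
```

```text
pos [489.8 282.5  86.1] yaw 4.84 tilt [0.    0.001] t 6.25 w 59.4 g 65.1 F [-0.2 -0.3 -0. ]
shift [ 3.2 -1.1 50.1] turn -0.001
```

View pics/w3.png

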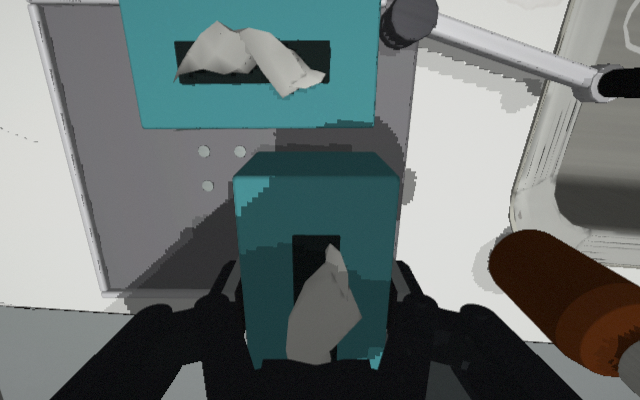

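The carton is held squarely. Its far top edge is at v≈177 (u 235–400) and its far bottom edge at v≈152, the deck's right edge runs from (416,50) to (398,255), and carton_d's front edge is at v≈127. I'll check the hold offset and the slab again.

Run:
```python
from h import *
np.set_printoptions(precision=1,suppress=True)
c=dict(np.load("w3.npz"))
x=np.array([.9963,.0854]);y=np.array([-.0854,.9963]);C=np.array([521,348.])
def sl(p): d=p[:2]-C; return np.array([d@x,d@y])
for n,uv,z in(("heldTopFL",(235,177),125),("heldTopFR",(400,177),125),("heldBotL",(257,152),75),("heldBotR",(378,152),75),("dFL",(144,128),74),("dFR",(373,127),74),("Redge1",(416,50),24),("Redge2",(398,255),24),("Lkerb1out",(34,5),29),("Lkerb2out",(104,296),29),("frontout",(150,296),29)):
    p=plane(c,uv,z); print(n,p,"slab",sl(p))
```

```text
heldTopFL [543.7 315.7 125. ] slab [ 19.8 -34.1]
heldTopFR [548.5 258.3 125. ] slab [ 19.7 -91.7]
heldBotL [543.1 317.   75. ] slab [ 19.4 -32.8]
heldBotR [548.2 256.3  75. ] slab [ 19.3 -93.7]
dFL [550.2 373.   74. ] slab [31.2 22.4]
dFR [560.1 260.4  74. ] slab [ 31.5 -90.6]
Redge1 [603.  231.5  24. ] slab [  71.8 -123. ]
Redge2 [463.8 218.6  24. ] slab [ -68. -124.]
Lkerb1out [607.  452.3  29. ] slab [94.6 96.6]
Lkerb2out [412.4 439.7  29. ] slab [-100.4  100.7]
frontout [415.4 404.5  29. ] slab [-100.4   65.3]
```

send_rows:
  series:
    - [[2.5, -0.6, 15], [0, 0, 0], 50]
    - [[2, -0.7, 15], [0, 0, 0], 50]
    - [[0, 0, 10], [0, 0, 0], 50]
    - [[0, 0, 6], [0, 0, 0], 50]
    - [[0, 0, 3], [0, 0, 0], 50]
    - [[0, 0, 0], [0, 0, 0], 50]
    - [[0, 0, 0], [0, 0, 0], 76]
    - [[0, 0, 0], [0, 0, 0], 76]

```text
clock: 7.1
position: [494.5, 284.7, 37.7]
ee_rot: [0.999, 0.042, 0.001, -0.001]
contact_force: [0.4, -0.4, -1.0]
gripper_width: 76.2
grasp_force: 0.0
```

send_rows:
  series:
    - [[0, 0, 0], [0, 0, 0], 76]
    - [[0, 0, -10], [0, 0, 0], 76]
    - [[0, 0, -30], [0, 0, 0], 76]
    - [[0, 0, -45], [0, 0, 0], 76]
    - [[0, 0, -45], [0, 0, 0], 76]
    - [[0, 0, -30], [0, 0, 0], 76]
    - [[0, 0, 0], [0, 0, 0], 76]

```text
clock: 7.8
position: [496.5, 286.1, 203.6]
ee_rot: [0.999, 0.043, 0.005, -0.004]
contact_force: [0.4, 1.4, 0.4]
gripper_width: 76.1
grasp_force: 0.0
```

Run:
```python
from go import *
# grip carton 2 22 mm to the near end of its centre
t=np.radians(-6.3); go(446.5-22*np.cos(t),-121-22*np.sin(t),11,-6.3)
```

```text
pos [496.5 286.1 203.6] yaw 4.88 tilt [ 0.011 -0.007] t 7.8 w 76.1 g 0.0 F [0.4 1.4 0.4]
shift [-27.  410.1 192.6] turn 0.195
```

send_rows:
  series:
    - [[0, 0, 0], [0, 0, 0.1], 76]
    - [[0, 0, 0], [0, 0, 0.095], 76]
    - [[-4, 40, 0], [0, 0, 0], 76]
    - [[-4, 45, 0], [0, 0, 0], 76]
    - [[-4, 45, 0], [0, 0, 0], 76]
    - [[-4, 45, 0], [0, 0, 0], 76]
    - [[-4, 45, 0], [0, 0, 0], 76]
    - [[-3, 45, 0], [0, 0, 0], 76]

```text
clock: 8.6
position: [440.7, 21.8, 196.9]
ee_rot: [0.998, -0.055, -0.0, -0.0]
contact_force: [1.2, -0.8, -0.4]
gripper_width: 76.1
grasp_force: 0.0
```

send_rows:
  series:
    - [[-4, 45, 10], [0, 0, 0], 76]
    - [[0, 45, 10], [0, 0, 0], 76]
    - [[0, 40, 20], [0, 0, 0], 76]
    - [[0, 15, 30], [0, 0, 0], 76]
    - [[0, 0, 40], [0, 0, 0], 76]
    - [[0, 0, 0], [0, 0, 0], 76]
    - [[0, 0, 0], [0, 0, 0], 76]

```text
clock: 9.3
position: [421.9, -120.3, 87.1]
ee_rot: [0.998, -0.055, -0.001, 0.0]
contact_force: [-0.2, 0.1, 0.2]
gripper_width: 76.0
grasp_force: 0.0
```

Run:
```python
from go import *
np.set_printoptions(precision=1,suppress=True)
t=np.radians(-6.3); go(446.5-22*np.cos(t),-121-22*np.sin(t),11,-6.3)
c=camera_info("wrist");im=get_image("wrist");np.savez("w4.npz",im=im,**{k:np.array(v) for k,v in c.items()})
for r in tops("w4.npz",50): print(np.round(r[:7],1),r[7])
```

```text
pos [ 421.9 -120.3   87.1] yaw -6.31 tilt [-0.  0.] t 9.3 w 76.0 g 0.0 F [-0.2  0.1  0.2]
shift [ 2.5 -2.  76.1] turn -0.0
[ 462.1 -230.9   59.4  114.2  -10.5  103.    40.4] (429, 39, 150, 202)
[ 493.6 -126.2   18.6   59.3   83.7  111.    28.6] (260, 98, 107, 35)
```

send_rows:
  series:
    - [[2.5, -2, 25], [0, 0, 0], 76]
    - [[0, 0, 25], [0, 0, 0], 76]
    - [[0, 0, 20], [0, 0, 0], 76]
    - [[0, 0, 6], [0, 0, 0], 76]
    - [[0, 0, 0], [0, 0, 0], 76]
    - [[0, 0, 0], [0, 0, 0], 50]
    - [[0, 0, 0], [0, 0, 0], 50]
    - [[0, 0, 0], [0, 0, 0], 50]

```text
clock: 10.15
position: [426.1, -118.3, 12.6]
ee_rot: [0.998, -0.055, 0.002, -0.0]
contact_force: [-1.2, 1.3, 7.8]
gripper_width: 59.5
grasp_force: 65.3
```

send_rows:
  series:
    - [[0, 0, 0], [0, 0, 0], 50]
    - [[0, 0, -10], [0, 0, 0], 50]
    - [[0, 0, -30], [0, 0, 0], 50]
    - [[0, 0, -45], [0, 0, 0], 50]
    - [[0, 0, -45], [0, 0, 0], 50]
    - [[0, 0, -50], [0, 0, 0], 50]
    - [[0, 0, 0], [0, 0, 0], 50]

```text
clock: 10.85
position: [428.8, -118.8, 198.8]
ee_rot: [0.998, -0.055, 0.009, -0.0]
contact_force: [2.1, 0.3, -0.5]
gripper_width: 59.1
grasp_force: 65.1
```

```bash
python3 go.py 527.2 410.2 36 4.9
```

```text
pos [ 428.8 -118.8  198.8] yaw -6.27 tilt [ 0.017 -0.001] t 10.85 w 59.1 g 65.1 F [ 2.1  0.3 -0.5]
shift [ 143.2 -518.6  162.8] turn -0.195
```

send_rows:
  series:
    - [[0, 0, 0], [0, 0, -0.1], 50]
    - [[0, 0, 0], [0, 0, -0.095], 50]
    - [[10, -35, 0], [0, 0, 0], 50]
    - [[12, -45, 0], [0, 0, 0], 50]
    - [[12, -45, 0], [0, 0, 0], 50]
    - [[12, -45, 0], [0, 0, 0], 50]
    - [[12, -45, 0], [0, 0, 0], 50]
    - [[12, -45, 0], [0, 0, 0], 50]

```text
clock: 11.65
position: [471.8, 148.1, 191.2]
ee_rot: [0.999, 0.042, 0.0, -0.0]
contact_force: [1.4, -0.5, -1.1]
gripper_width: 59.4
grasp_force: 65.1
```

send_rows:
  series:
    - [[13, -45, 0], [0, 0, 0], 50]
    - [[13, -45, 0], [0, 0, 0], 50]
    - [[13, -45, 0], [0, 0, 0], 50]
    - [[13, -45, 0], [0, 0, 0], 50]
    - [[13, -45, 0], [0, 0, 0], 50]
    - [[8, -33, 10], [0, 0, 0], 50]
    - [[0, 0, 35], [0, 0, 0], 50]
    - [[0, 0, 35], [0, 0, 0], 50]

```text
clock: 12.45
position: [523.1, 411.0, 110.3]
ee_rot: [0.999, 0.043, 0.0, -0.001]
contact_force: [-0.2, 0.7, -1.6]
gripper_width: 59.1
grasp_force: 65.3
```

send_rows:
  series:
    - [[0, 0, 25], [0, 0, 0], 50]
    - [[0, 0, 0], [0, 0, 0], 50]
    - [[0, 0, 0], [0, 0, 0], 50]

```text
clock: 12.75
position: [523.7, 409.6, 86.4]
ee_rot: [0.999, 0.042, 0.0, 0.0]
contact_force: [-0.4, -0.0, -0.4]
gripper_width: 59.2
grasp_force: 65.2
```

```bash
python3 go.py 527.2 410.2 36 4.9
python3 - <<'E'
from h import *
c=camera_info("wrist");im=get_image("wrist");np.savez("w5.npz",im=im,**{k:np.array(v) for k,v in c.items()})
cv2.imwrite("pics/w5.png",im[:,:,::-1])
E
```

```text
pos [523.7 409.6  86.4] yaw 4.84 tilt [0. 0.] t 12.75 w 59.2 g 65.2 F [-0.4 -0.  -0.4]
shift [ 3.5 -0.3 50.4] turn -0.001
```

View pics/w5.png

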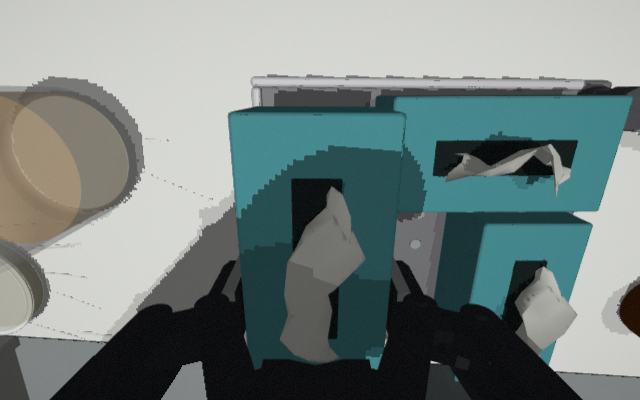

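Carton 2 is held over the left place, with its far top edge from (230,114) to (405,112). Behind it, carton_d's top corners are at (395,98), (630,97) and (600,211). The carton already placed shows its far top edge at (484,223) to (592,226).

```bash
cat >> h.py <<'E'
def sl(p):
    d=np.array(p)[:2]-[521,348.]; return np.array([d@[.9963,.0854],d@[-.0854,.9963]])
E
python3 - <<'E'
from h import *
np.set_printoptions(precision=1,suppress=True)
c=dict(np.load("w5.npz"))
for n,uv,z in(("heldFL",(230,114),124),("heldFR",(405,112),124),("dBL",(395,98),74),("dBR",(630,97),74),("dFR",(600,211),74),("rFL",(484,223),74),("rFR",(592,226),74),("kerbBLout",(251,78),29)):
    print(n,sl(plane(c,uv,z)))
E
```

```text
heldFL [85.6 89.8]
heldFR [86.2 32. ]
dBL [89.7 23.4]
dBR [ 90.  -89.3]
dFR [ 31.4 -92.3]
rFL [ 24.4 -30.8]
rFR [ 22.5 -90.5]
kerbBLout [100.6 100.6]
```

send_rows:
  series:
    - [[2.5, -0.5, 15], [0, 0, 0], 50]
    - [[2, 0, 15], [0, 0, 0], 50]
    - [[0, 0, 10], [0, 0, 0], 50]
    - [[0, 0, 6], [0, 0, 0], 50]
    - [[0, 0, 3.5], [0, 0, 0], 50]
    - [[0, 0, 0], [0, 0, 0], 50]
    - [[0, 0, 0], [0, 0, 0], 74]
    - [[0, 0, 0], [0, 0, 0], 74]

```text
clock: 13.6
position: [528.3, 410.9, 36.6]
ee_rot: [0.999, 0.042, 0.0, -0.0]
contact_force: [-0.8, -0.5, -0.6]
gripper_width: 74.3
grasp_force: 0.0
```

send_rows:
  series:
    - [[0, 0, 0], [0, 0, 0], 74]
    - [[0, 0, -10], [0, 0, 0], 74]
    - [[0, 0, -30], [0, 0, 0], 74]
    - [[0, 0, -45], [0, 0, 0], 74]
    - [[0, 0, -45], [0, 0, 0], 74]
    - [[0, 0, -30], [0, 0, 0], 74]
    - [[0, 0, 0], [0, 0, 0], 74]

```text
clock: 14.3
position: [530.3, 412.5, 204.0]
ee_rot: [0.999, 0.043, 0.005, -0.004]
contact_force: [0.9, 0.6, 0.9]
gripper_width: 74.1
grasp_force: 0.0
```

Run:
```python
from go import *
t=np.radians(-10.5); print(462-26*np.cos(t),-231-26*np.sin(t)); go(462-26*np.cos(t),-231-26*np.sin(t),11,-10.5)
```

```text
436.43537240333717 -226.26187633720417
pos [530.3 412.5 204. ] yaw 4.87 tilt [ 0.01  -0.008] t 14.3 w 74.1 g 0.0 F [0.9 0.6 0.9]
shift [ 24.1 645.2 193. ] turn 0.268
```

send_rows:
  series:
    - [[0, 0, 0], [0, 0, 0.13], 74]
    - [[0, 0, 0], [0, 0, 0.138], 74]
    - [[2, 40, 0], [0, 0, 0], 74]
    - [[2, 46, 0], [0, 0, 0], 74]
    - [[2, 46, 0], [0, 0, 0], 74]
    - [[2, 46, 0], [0, 0, 0], 74]
    - [[2, 46, 0], [0, 0, 0], 74]
    - [[2, 46, 0], [0, 0, 0], 74]

```text
clock: 15.1
position: [489.7, 141.1, 196.6]
ee_rot: [0.996, -0.092, 0.0, -0.0]
contact_force: [0.4, -0.2, 0.7]
gripper_width: 74.0
grasp_force: 0.0
```

send_rows:
  series:
    - [[2, 46, 0], [0, 0, 0], 74]
    - [[2, 46, 0], [0, 0, 0], 74]
    - [[2, 46, 0], [0, 0, 0], 74]
    - [[2, 46, 0], [0, 0, 0], 74]
    - [[2, 46, 0], [0, 0, 0], 74]
    - [[2, 46, 0], [0, 0, 0], 74]
    - [[0, 46, 0], [0, 0, 0], 74]
    - [[0, 46, 15], [0, 0, 0], 74]

```text
clock: 15.9
position: [435.8, -223.2, 183.4]
ee_rot: [0.996, -0.091, 0.003, 0.001]
contact_force: [0.9, -0.4, -0.9]
gripper_width: 74.0
grasp_force: 0.0
```

send_rows:
  series:
    - [[0, 7, 35], [0, 0, 0], 74]
    - [[0, 0, 40], [0, 0, 0], 74]
    - [[0, 0, 10], [0, 0, 0], 74]
    - [[0, 0, 0], [0, 0, 0], 74]
    - [[0, 0, 0], [0, 0, 0], 74]

```text
clock: 16.4
position: [435.0, -228.0, 97.8]
ee_rot: [0.996, -0.091, 0.001, 0.0]
contact_force: [-0.3, 0.1, 0.8]
gripper_width: 73.9
grasp_force: 0.0
```

```bash
python3 go.py 436.4 -226.3 11 -10.5;python3 - <<'E'
from h import *
np.set_printoptions(precision=1,suppress=True)
print(monitor.read_state()["joints"])
c=camera_info("wrist");im=get_image("wrist");np.savez("w6.npz",im=im,**{k:np.array(v) for k,v in c.items()})
for r in tops("w6.npz",50): print(np.round(r[:7],1),r[7])
E
```

```text
pos [ 435.  -228.    97.8] yaw -10.45 tilt [0.003 0.001] t 16.4 w 73.9 g 0.0 F [-0.3  0.1  0.8]
shift [ 1.  -1.9 86.8] turn 0.001
[-0.2  0.3 -0.5  0.  -0.8  1.5]
[ 510.4 -239.9   15.4   59.3   79.5   91.    24.2] (263, 93, 101, 28)
```

send_rows:
  series:
    - [[1, -1.9, 30], [0, 0, 0], 74]
    - [[0, 0, 30], [0, 0, 0], 74]
    - [[0, 0, 20], [0, 0, 0], 74]
    - [[0, 0, 6.5], [0, 0, 0], 74]
    - [[0, 0, 0], [0, 0, 0], 74]
    - [[0, 0, 0], [0, 0, 0], 50]
    - [[0, 0, 0], [0, 0, 0], 50]
    - [[0, 0, 0], [0, 0, 0], 50]

```text
clock: 17.25
position: [436.5, -226.5, 11.6]
ee_rot: [0.996, -0.091, 0.002, 0.0]
contact_force: [0.4, 1.9, 7.3]
gripper_width: 59.4
grasp_force: 65.5
```

send_rows:
  series:
    - [[0, 0, 0], [0, 0, 0], 50]
    - [[0, 0, -10], [0, 0, 0], 50]
    - [[0, 0, -30], [0, 0, 0], 50]
    - [[0, 0, -45], [0, 0, 0], 50]
    - [[0, 0, -45], [0, 0, 0], 50]
    - [[0, 0, -50], [0, 0, 0], 50]
    - [[0, 0, 0], [0, 0, 0], 50]
    - [[0, 0, 0], [0, 0, 0], 50]

```text
clock: 18.05
position: [434.9, -226.1, 191.4]
ee_rot: [0.996, -0.092, 0.002, -0.0]
contact_force: [-1.2, -0.0, -2.6]
gripper_width: 59.2
grasp_force: 65.2
```

```bash
python3 go.py 459.1 350.2 36 -10.5;python3 go.py 459.1 350.2 36 94.9|tail -1
```

```text
pos [ 434.9 -226.1  191.4] yaw -10.57 tilt [ 0.003 -0.001] t 18.05 w 59.2 g 65.2 F [-1.2 -0.  -2.6]
shift [ -81.2 -571.1  155.4] turn -0.001
shift [572.1  73.4 155.4] turn -1.841
```

send_rows:
  series:
    - [[-6, -35, 0], [0, 0, 0], 50]
    - [[-6, -45, 0], [0, 0, 0], 50]
    - [[-6, -45, 0], [0, 0, 0], 50]
    - [[-6, -45, 0], [0, 0, 0], 50]
    - [[-6, -45, 0], [0, 0, 0], 50]
    - [[-6, -45, 0], [0, 0, 0], 50]
    - [[-6, -45, 0], [0, 0, 0], 50]
    - [[-6, -45, 0], [0, 0, 0], 50]

```text
clock: 18.85
position: [450.1, 127.7, 188.1]
ee_rot: [0.996, -0.092, -0.002, 0.001]
contact_force: [1.0, -1.4, -1.8]
gripper_width: 59.3
grasp_force: 65.3
```

send_rows:
  series:
    - [[-6, -45, 0], [0, 0, 0], 50]
    - [[-6, -45, 0], [0, 0, 0], 50]
    - [[-6, -45, 0], [0, 0, 0], 50]
    - [[-7, -45, 0], [0, 0, 0], 50]
    - [[-8, -41, 0], [0, 0, 0], 50]
    - [[0, 0, 0], [0, 0, -0.1], 50]
    - [[0, 0, 0], [0, 0, -0.14], 50]
    - [[0, 0, 0], [0, 0, -0.14], 50]

```text
clock: 19.65
position: [458.4, 349.2, 187.0]
ee_rot: [0.995, 0.101, -0.002, 0.002]
contact_force: [0.3, 0.1, -1.8]
gripper_width: 59.3
grasp_force: 65.6
```

send_rows:
  series:
    - [[0, 0, 0], [0, 0, -0.14], 50]
    - [[0, 0, 0], [0, 0, -0.14], 50]
    - [[0, 0, 0], [0, 0, -0.14], 50]
    - [[0, 0, 0], [0, 0, -0.14], 50]
    - [[0, 0, 0], [0, 0, -0.14], 50]
    - [[0, 0, 0], [0, 0, -0.14], 50]
    - [[0, 0, 0], [0, 0, -0.14], 50]
    - [[0, 0, 0], [0, 0, -0.14], 50]

```text
clock: 20.45
position: [458.6, 348.7, 187.4]
ee_rot: [0.79, 0.614, -0.003, 0.0]
contact_force: [0.3, -0.9, -0.9]
gripper_width: 59.7
grasp_force: 65.5
```

send_rows:
  series:
    - [[0, 0, 0], [0, 0, -0.14], 50]
    - [[0, 0, 0], [0, 0, -0.14], 50]
    - [[0, 0, 20], [0, 0, -0.061], 50]
    - [[0, 0, 30], [0, 0, 0], 50]
    - [[0, 0, 0], [0, 0, 0], 50]
    - [[0, 0, 0], [0, 0, 0], 50]

```text
clock: 21.05
position: [459.2, 349.1, 138.6]
ee_rot: [0.676, 0.737, -0.002, 0.0]
contact_force: [-0.3, 0.4, -1.4]
gripper_width: 59.2
grasp_force: 65.5
```

```bash
python3 go.py 459.1 350.2 36 94.9
python3 - <<'E'
from h import *
c=camera_info("wrist");im=get_image("wrist");np.savez("w7.npz",im=im,**{k:np.array(v) for k,v in c.items()})
cv2.imwrite("pics/w7.png",im[:,:,::-1])
E
```

```text
pos [459.2 349.1 138.6] yaw 94.96 tilt [-0.003 -0.002] t 21.05 w 59.2 g 65.5 F [-0.3  0.4 -1.4]
shift [  1.2  -0.  102.6] turn 0.001
```

View pics/w7.png

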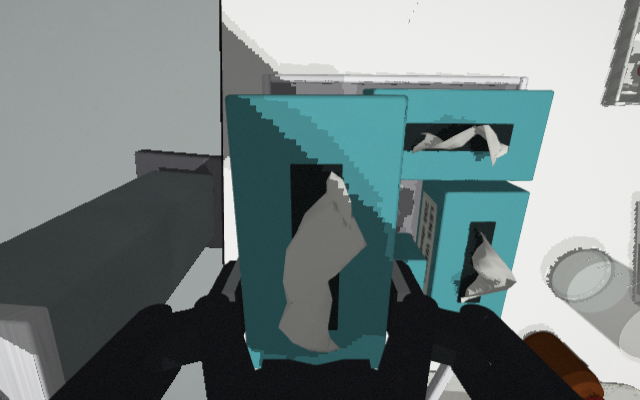

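The held carton's far (left) top edge runs from (227,97) to (408,98). The left carton's top corners show at (553,92) and (541,181), and the left kerb's outer corners at (264,77) and (526,77).

Run:
```python
from h import *
np.set_printoptions(precision=1,suppress=True)
c=dict(np.load("w7.npz"))
for n,uv,z in(("held1",(227,97),177),("held2",(408,98),177),("leftBO",(553,92),74),("leftBI",(541,181),74),("dLB",(529,191),74),("kerbLF",(264,77),29),("kerbLB",(526,77),29)):
    print(n,sl(plane(c,uv,z)))
```

```text
held1 [-89.   88.8]
held2 [-30.7  88.5]
leftBO [89.9 90. ]
leftBI [96.3 31.4]
dLB [89.6 24.1]
kerbLF [-100.2  100.6]
kerbLB [ 99.2 100.7]
```

send_rows:
  series:
    - [[2, -1.2, 20], [0, 0, 0], 50]
    - [[0, 0, 30], [0, 0, 0], 50]
    - [[0, 0, 20], [0, 0, 0], 50]
    - [[0, 0, 15], [0, 0, 0], 50]
    - [[0, 0, 9], [0, 0, 0], 50]
    - [[0, 0, 5], [0, 0, 0], 50]
    - [[0, 0, 2.5], [0, 0, 0], 50]
    - [[0, 0, 0], [0, 0, 0], 50]

```text
clock: 21.9
position: [458.7, 352.2, 38.9]
ee_rot: [0.676, 0.737, 0.001, 0.0]
contact_force: [-0.1, -0.6, -1.4]
gripper_width: 58.9
grasp_force: 65.5
```

```bash
python3 go.py 459.1 350.2 36 94.9
```

```text
pos [458.7 352.2  38.9] yaw 94.96 tilt [0.001 0.001] t 21.9 w 58.9 g 65.5 F [-0.1 -0.6 -1.4]
shift [-2.   0.3  2.9] turn 0.001
```

send_rows:
  series:
    - [[0, 0, 3], [0, 0, 0], 50]
    - [[0, 0, 0], [0, 0, 0], 50]
    - [[0, 0, 0], [0, 0, 0], 74]
    - [[0, 0, 0], [0, 0, 0], 74]
    - [[0, 0, 0], [0, 0, 0], 74]
    - [[0, 0, -10], [0, 0, 0], 74]
    - [[0, 0, -30], [0, 0, 0], 74]
    - [[0, 0, -45], [0, 0, 0], 74]

```text
clock: 22.7
position: [457.2, 350.4, 119.5]
ee_rot: [0.676, 0.737, -0.003, 0.0]
contact_force: [1.2, 1.1, -0.1]
gripper_width: 73.9
grasp_force: 0.0
```

send_rows:
  series:
    - [[0, 0, -45], [0, 0, 0], 40]
    - [[0, 0, -45], [0, 0, 0], 40]
    - [[0, -10, -40], [0, 0, 0.12], 40]
    - [[0, -10, -40], [0, 0, 0.14], 40]
    - [[0, 0, 0], [0, 0, 0.14], 40]
    - [[0, 0, 0], [0, 0, 0.14], 40]
    - [[0, 0, 0], [0, 0, 0.14], 40]
    - [[0, 0, 0], [0, 0, 0.14], 40]

```text
clock: 23.5
position: [438.2, 351.0, 291.4]
ee_rot: [0.915, 0.404, 0.001, -0.0]
contact_force: [1.0, 0.6, -0.0]
gripper_width: 40.1
grasp_force: 0.0
```

send_rows:
  series:
    - [[0, 0, 0], [0, 0, 0.14], 40]
    - [[0, 0, 0], [0, 0, 0.14], 40]
    - [[0, 0, 0], [0, 0, 0.14], 40]
    - [[0, 0, 0], [0, 0, 0.14], 40]
    - [[0, 0, 0], [0, 0, 0.14], 40]
    - [[0, 0, 0], [0, 0, 0.07], 40]
    - [[0, 0, 0], [0, 0, 0], 40]
    - [[0, 0, 0], [0, 0, 0], 40]

```text
clock: 24.3
position: [438.3, 351.1, 290.9]
ee_rot: [0.999, 0.034, 0.0, -0.0]
contact_force: [-0.5, -0.7, 0.0]
gripper_width: 39.9
grasp_force: 0.0
```

```bash
python3 go.py 460 320 300 4.9
python3 - <<'E'
from h import *
np.set_printoptions(precision=1,suppress=True)
c=camera_info("wrist");im=get_image("wrist");np.savez("w8.npz",im=im,**{k:np.array(v) for k,v in c.items()})
cv2.imwrite("pics/w8.png",cv2.resize(im[0:240,180:560,::-1],None,fx=2,fy=2,interpolation=cv2.INTER_CUBIC))
E
```

```text
pos [438.3 351.1 290.9] yaw 3.94 tilt [ 0.    -0.001] t 24.3 w 39.9 g 0.0 F [-0.5 -0.7  0. ]
shift [19.  32.9 -9.1] turn -0.017
```

View pics/w8.png

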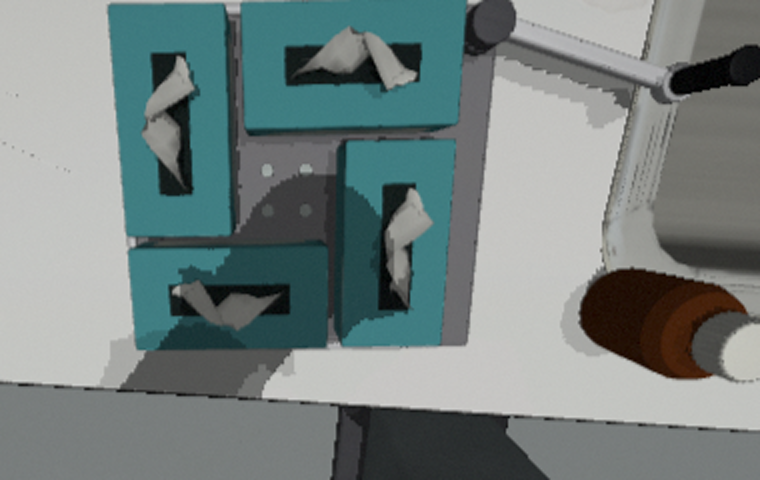

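A clean pinwheel with an open middle. Pixel corners in the 2x crop: left carton (109,4) to (232,236), front (130,250) to (327,347), right (346,140) to (440,345), handle head (745,65). I'll check these numerically and locate the handle.

Run:
```python
from h import *
np.set_printoptions(precision=1,suppress=True)
c=dict(np.load("w8.npz"));f=lambda p,z:plane(c,(p[0]/2+180,p[1]/2),z)
for n,ps in(("left",[(109,4),(228,6),(232,236),(126,236)]),("front",[(130,250),(327,246),(327,345),(136,348)]),("right",[(346,140),(456,140),(440,345),(340,344)]),("d",[(245,3),(467,1),(457,124),(244,130)])):
    q=np.array([sl(f(p,74)) for p in ps]); print(n,q.mean(0),q.ravel())
h=f((745,65),108); H=f((490,25),60)
print("handle",h,sl(h),"hingeknob60",H,sl(H)); r=sl(h)-[86,-110]; print("gate",np.arctan2(-r[0],-r[1]),np.linalg.norm(r))
```

```text
left [32.2 60.8] [ 90.   89.8  88.1  29.6 -25.1  31.9 -24.   91.9]
front [-60.5  34.4] [-31.8  90.3 -31.5 -21.9 -89.5 -22.6 -89.3  92. ]
right [-33.1 -60.8] [ 24.2 -31.5  23.1 -90.9 -90.6 -90.3 -89.  -30.4]
d [ 59.7 -34.4] [ 89.3  21.   88.2 -91.3  31.1 -90.8  30.1  23.4]
handle [590.8 138.1 108. ] [  51.6 -215.1] hingeknob60 [610.2 246.9  60. ] [  80.3 -108.3]
gate 0.3162154922171417 110.55585441901286
```

All three cartons are within 2 mm of their places. The gate stands at about 0.31 rad, with its handle at (591.5,138). I'll cage the handle with tool y along its path: turn to yaw 77.1° and go above it.

send_rows:
  series:
    - [[0, 20, 0], [0, 0, -0.14], 40]
    - [[0, 20, 0], [0, 0, -0.14], 40]
    - [[0, 0, 0], [0, 0, -0.14], 40]
    - [[0, 0, 0], [0, 0, -0.14], 40]
    - [[0, 0, 0], [0, 0, -0.14], 40]
    - [[0, 0, 0], [0, 0, -0.14], 40]
    - [[0, 0, 0], [0, 0, -0.14], 40]
    - [[0, 0, 0], [0, 0, -0.14], 40]

```text
clock: 25.15
position: [443.8, 311.7, 290.5]
ee_rot: [0.827, 0.562, 0.0, -0.0]
contact_force: [0.2, 0.1, -0.4]
gripper_width: 40.1
grasp_force: 0.0
```

send_rows:
  series:
    - [[0, 0, 0], [0, 0, -0.14], 40]
    - [[0, 0, 0], [0, 0, -0.017], 40]
    - [[0, 0, 0], [0, 0, 0], 40]
    - [[0, 0, 0], [0, 0, 0], 40]

```text
clock: 25.55
position: [443.8, 311.8, 290.4]
ee_rot: [0.783, 0.622, 0.0, -0.0]
contact_force: [-0.1, 0.4, -0.1]
gripper_width: 40.2
grasp_force: 0.0
```

```bash
python3 go.py 591.5 138 160 77.1
```

```text
pos [443.8 311.8 290.4] yaw 76.92 tilt [0. 0.] t 25.55 w 40.2 g 0.0 F [-0.1  0.4 -0.1]
shift [-136.4  182.7  130.4] turn -0.003
```

send_rows:
  series:
    - [[-22, 30, 0], [0, 0, 0], 40]
    - [[-22, 30, 0], [0, 0, 0], 40]
    - [[-22, 30, 0], [0, 0, 0], 40]
    - [[-23, 31, 20], [0, 0, 0], 40]
    - [[-23, 31, 40], [0, 0, 0], 40]
    - [[-24, 31, 40], [0, 0, 0], 40]
    - [[0, 0, 30], [0, 0, 0], 40]
    - [[0, 0, 0], [0, 0, 0], 40]

```text
clock: 26.35
position: [583.9, 142.1, 163.5]
ee_rot: [0.784, 0.621, -0.005, -0.002]
contact_force: [-0.4, -0.1, -0.9]
gripper_width: 39.7
grasp_force: 0.0
```

```bash
python3 go.py 591.5 138 79 77.1
python3 - <<'E'
from h import *
c=camera_info("wrist");im=get_image("wrist");s=get_image("side");t=camera_info("side")
u,v=proj(t,(591,138,100)).astype(int); a=cv2.resize(s[max(v-70,0):v+50,u-65:u+65,::-1],(390,360),interpolation=cv2.INTER_CUBIC)
b=cv2.resize(im[160:400,180:440,::-1],(390,360)); cv2.imwrite("pics/w9.png",np.hstack([a,b]))
E
```

```text
pos [583.9 142.1 163.5] yaw 76.8 tilt [-0.006 -0.009] t 26.35 w 39.7 g 0.0 F [-0.4 -0.1 -0.9]
shift [-2.4  8.3 84.5] turn -0.005
```

View pics/w9.png

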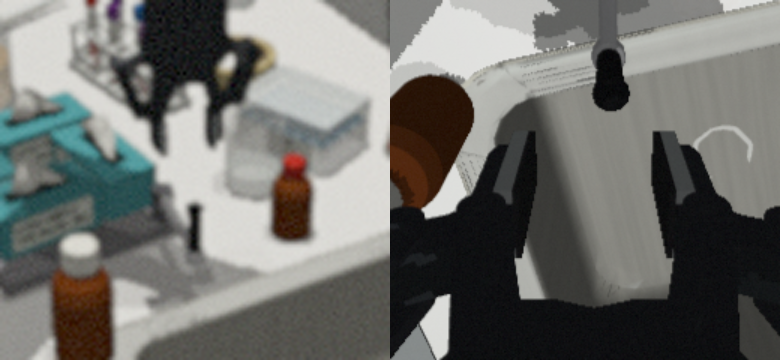

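The wrist view shows the handle head at crop (611,92), which is pixel (327,221), between the open fingers. I'll locate it from this pose.

Run:
```python
from h import *
c=camera_info("wrist"); p=plane(c,(327,221),106); print(p,sl(p)); from go import go; go(p[0],p[1],79,77.1)
```

```text
[594.67495879 138.07883995 106.        ] [  55.47509437 -215.43629324]
pos [586.8 144.4 169.2] yaw 77.02 tilt [-0.001  0.   ] t 26.45 w 40.2 g 0.0 F [ 0.8 -0.3  0.5]
shift [-4.4  9.  90.2] turn -0.001
```

send_rows:
  series:
    - [[-5, 7.5, 0], [0, 0, 0], 40]
    - [[0, 0, 20], [0, 0, 0], 40]
    - [[0, 0, 30], [0, 0, 0], 40]
    - [[0, 0, 25], [0, 0, 0], 40]
    - [[0, 0, 14], [0, 0, 0], 40]
    - [[0, 0, 0], [0, 0, 0], 20]
    - [[0, 0, 0], [0, 0, 0], 20]
    - [[0, 0, 0], [0, 0, 0], 20]

```text
clock: 27.25
position: [593.3, 138.3, 81.2]
ee_rot: [0.782, 0.623, 0.001, 0.0]
contact_force: [-0.4, -0.3, -0.5]
gripper_width: 19.9
grasp_force: 0.4
```

```bash
python3 go.py 592.5 138 79 77.1; python3 -c "
from h import *
print(sl(monitor.read_state()['position']),monitor.read_state()['joints'])"
```

```text
pos [593.3 138.3  81.2] yaw 77.04 tilt [0.002 0.002] t 27.25 w 19.9 g 0.4 F [-0.4 -0.3 -0.5]
shift [-0.4 -0.8  2.2] turn -0.001
[  54.1543216  -215.14379123] [ 4.94391321e-01  4.98049152e-01 -2.21378801e-01  1.44792890e-04
 -8.48870552e-01  2.42083952e+00]
```

send_rows:
  series:
    - [[0.2, -5, 0], [0, 0, 0.045], 20]
    - [[0.4, -9.9, 0], [0, 0, 0.09], 20]
    - [[0.4, -9.9, 0], [0, 0, 0.09], 20]
    - [[0.4, -9.9, 0], [0, 0, 0.09], 20]
    - [[0.4, -9.9, 0], [0, 0, 0.09], 20]
    - [[0.4, -9.9, 0], [0, 0, 0.09], 20]
    - [[0.4, -9.9, 0], [0, 0, 0.09], 20]
    - [[0, 0, 0], [0, 0, 0], 20]

```text
clock: 28.05
position: [537.7, 170.0, 81.3]
ee_rot: [0.929, 0.371, 0.002, -0.0]
contact_force: [-0.8, 0.4, 0.6]
gripper_width: 19.7
grasp_force: 0.0
```

```bash
cat > gq.py <<'E'
from h import *
s=monitor.read_state();p=sl(s["position"]);r=p-[86,-110];R=Ro.from_quat(s["ee_rot"]).as_matrix()
print(p.round(1),"q",np.arctan2(-r[0],-r[1]).round(3),"rad",np.linalg.norm(r).round(1),"z",s["position"][2].round(1),"yaw-q",(np.pi/2-np.arctan2(R[1,0],R[0,0])+.0855).round(3),"F",s["contact_force"].round(1),s["gripper_width"],s["clock"])
E
python3 gq.py
```

```text
[   1.4 -178.7] q 0.888 rad 109.0 z 81.3 yaw-q 0.896 F [-0.8  0.4  0.6] 19.677145931878066 28.05
```

send_rows:
  series:
    - [[0.2, -5, 0], [0, 0, 0.045], 20]
    - [[0.3, -9.9, 0], [0, 0, 0.09], 20]
    - [[0.3, -9.9, 0], [0, 0, 0.09], 20]
    - [[0.3, -9.9, 0], [0, 0, 0.09], 20]
    - [[0.3, -9.9, 0], [0, 0, 0.09], 20]
    - [[0.3, -9.9, 0], [0, 0, 0.09], 20]
    - [[0.2, -9.9, 0], [0, 0, 0.09], 20]
    - [[0, 0, 0], [0, 0, 0], 20]

```text
clock: 28.85
position: [508.9, 226.7, 80.8]
ee_rot: [0.996, 0.089, 0.001, -0.001]
contact_force: [1.0, -0.6, 0.1]
gripper_width: 20.2
grasp_force: 0.0
```

```bash
python3 gq.py
```

```text
[ -22.4 -119.8] q 1.481 rad 108.8 z 80.8 yaw-q 1.479 F [ 1.  -0.6  0.1] 20.179083266981163 28.85
```

send_rows:
  series:
    - [[0, -5, 0], [0, 0, 0.045], 20]
    - [[0, -4, 0], [0, 0, 0.03], 20]
    - [[0, -2, 0], [0, 0, 0.015], 20]
    - [[0, -2, 0], [0, 0, 0], 20]
    - [[0, -1, 0], [0, 0, 0], 20]
    - [[0, 0, 0], [0, 0, 0], 20]

```text
clock: 29.45
position: [506.6, 237.9, 80.1]
ee_rot: [0.999, 0.043, 0.0, 0.001]
contact_force: [2.4, -5.3, 3.1]
gripper_width: 20.0
grasp_force: 3.0
```

```bash
python3 gq.py
```

```text
[ -23.7 -108.5] q 1.585 rad 109.7 z 80.1 yaw-q 1.57 F [ 2.4 -5.3  3.1] 19.954675499503647 29.45
```

send_rows:
  series:
    - [[0, -1.5, 0], [0, 0, 0], 20]
    - [[0, -1.5, 0], [0, 0, 0], 20]
    - [[0, 0, 0], [0, 0, 0], 20]
    - [[0, 0, 0], [0, 0, 0], 20]

```text
clock: 29.85
position: [506.4, 238.2, 80.0]
ee_rot: [0.999, 0.043, -0.001, 0.003]
contact_force: [6.0, -13.6, 3.3]
gripper_width: 20.3
grasp_force: 7.1
```

```bash
python3 gq.py
```

```text
[ -23.9 -108.2] q 1.587 rad 109.9 z 80.0 yaw-q 1.571 F [  6.  -13.6   3.3] 20.277345425047113 29.85
```

The force rose while the tool stayed still, so the gate is against its stop. I'll ease off, open, and lift away.

send_rows:
  series:
    - [[0, 4.5, 0], [0, 0, 0], 20]
    - [[0, 0, 0], [0, 0, 0], 27]
    - [[0, 0, 0], [0, 0, 0], 27]
    - [[0, 0, -10], [0, 0, 0], 27]
    - [[0, 0, -30], [0, 0, 0], 27]
    - [[0, 0, -45], [0, 0, 0], 27]
    - [[0, 0, -45], [0, 0, 0], 27]
    - [[-20, 0, -45], [0, 0, 0], 27]

```text
clock: 30.65
position: [487.1, 236.9, 257.0]
ee_rot: [0.999, 0.042, 0.001, -0.0]
contact_force: [1.0, 0.4, 0.1]
gripper_width: 26.8
grasp_force: 0.0
```

send_rows:
  series:
    - [[-20, 0, -40], [0, 0, 0], 27]
    - [[-20, -20, 0], [0, 0, 0], 27]
    - [[0, -20, 0], [0, 0, 0], 27]
    - [[0, 0, 0], [0, 0, 0], 27]
    - [[0, 0, 0], [0, 0, 0], 27]

```text
clock: 31.15
position: [442.9, 273.3, 293.9]
ee_rot: [0.999, 0.043, -0.001, 0.001]
contact_force: [-0.6, 0.5, 0.2]
gripper_width: 27.3
grasp_force: 0.0
```

```bash
python3 gq.py
python3 - <<'E'
from h import *
c=camera_info("wrist");im=get_image("wrist");np.savez("w10.npz",im=im,**{k:np.array(v) for k,v in c.items()})
cv2.imwrite("pics/w10.png",cv2.resize(im[0:260,160:540,::-1],None,fx=2,fy=2,interpolation=cv2.INTER_CUBIC))
E
```

```text
[-84.2 -67.8] q 1.814 rad 175.3 z 293.9 yaw-q 1.571 F [-0.6  0.5  0.2] 27.27193603130827 31.15
```

View pics/w10.png

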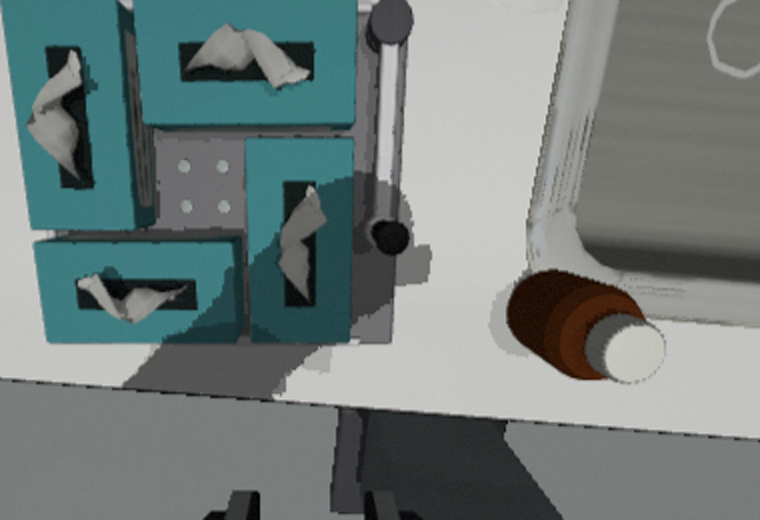

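The picture shows the gate arm along the right edge, with its head at (391,237), and the pinwheel undisturbed. One numeric check of the gate angle, then I'll hand in if it is good.

Run:
```python
from h import *
from bench import job_done
c=dict(np.load("w10.npz")); f=lambda u,v,z:sl(plane(c,(u/2+160,v/2),z))
h=f(391,237,108); r=h-[86,-110]; q=np.arctan2(-r[0],-r[1]); print(h,q)
a,b=f(388,60,56),f(387,200,56); d=b-a; q2=np.arctan2(-d[0],-d[1]); print(a,b,q2)
P=[f(*p,74) for p in((246,140),(353,138),(350,342),(248,342))]; print(np.mean(P,0))
if min(q,q2)>1.5: print(job_done())
```

```text
[ -25.95650801 -108.95258507] 1.5801516058044927
[  64.37618211 -109.95887064] [  -8.99461991 -112.31379922] 1.5387110782214581
[-33.56502522 -60.83334964]
the job is handed in; nothing more can be done
None
```

The three cartons stand upright in a pinwheel with carton_d, each measured within about 2 mm of its place; the gate is shut against its stop and the job was handed in at about 31 s, though the hand-in gave back no verdict.

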